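# Hang the laundry caddy on the wall-board cleat

### The job

Pick up the caddy that has the sloping metal strip on its back (not the plain one) and hang it near the middle of the metal cleat on the upright wooden board. Tip it so that its top leans clearly towards the board and its bottom swings out far enough to clear the cleat, find the cleat by gentle feel and set the strip behind it while still tipped, then let the bottom swing in and the caddy drop home: upright, square and flush to the board, let go. Do not knock or shove the board, and leave everything else where it is.

Things in the scene. Friction and masses are not known exactly. Their poses are not given: they have to be found in the camera images.
- caddy: Grey open caddy, the only one with metal on its back. Tub 90 (x) by 120 (y) by 88 mm high, 0.26 to 0.48 kg. Origin: centre of the underside; z up, +x towards its back. On the back: a sloping aluminium strip (see strip_edge) and, low down, a foot block (see foot). Hung home, strip edge and foot both touch the board, its axes are parallel to the board's and its origin is at x = -67 mm of the board.
- strip_edge (a point): Middle of the free lower edge of the caddy's strip, at (67, 0, 53) mm in the caddy's frame. The strip is 100 mm long (y), 4 mm thick; it leaves the top of the back wall (x 45, z 88 mm) and slopes down and backwards, 30 degrees from vertical, to this edge; open behind and below.
- foot (a point): Middle of the rear face of the caddy's foot block (100 mm long in y, 16 mm high), at (67, 0, 12) mm in the caddy's frame. Coming down over the cleat the foot must pass outside its crest, so the caddy must be tipped by about 0.5 rad; its short lever below the strip turns small wrist moments into large forces when swinging it in. Strip and foot are smooth (friction about 0.2).
- handle (a point): Centre of the caddy's handle bar, at (0, 0, 132) mm in the caddy's frame. Bar 12 mm thick (x), 22 mm high, 120 mm long (y), bridging over the middle of the open tub on an upright at each end.
- board: Fixed upright wooden board, 340 mm wide (y), 195 mm high, 18 mm thick, standing on the counter and carrying the cleat. Origin: on its front face, at counter level, middle of the width. z up; -x points out of the front face, which is the plane x = 0. The caddy must press or strike board and cleat with less than 40 N, the arm with less than 10 N.
- cleat_top_limit (a point): Fixed point on the board's face, middle of its width, 165 mm above the counter: the highest place where the cleat's crest can be. The cleat's own height is NOT measured: its crest is at this height or up to 40 mm lower. It is clamped and does not move.
- board_face (a point): Point on the board's face, middle of its width, at counter level. The cleat is centred above it: 200 mm long (y), a 4 mm plate rising from the face outwards, 30 degrees from vertical; its crest stands 14 to 18 mm off the face and 24 mm above the bottom of its V groove. Hung home, the caddy's underside is about 70 mm below the crest; let go in the groove, it swings in by its weight.
- plain_caddy: A second grey caddy with the same tub and handle but a plain flat back; leave it. Origin: centre of its underside.
- detergent: Orange bottle, 80 mm across, 200 mm high; leave it. Origin: centre of its underside.
- stain_jar: White jar, 56 mm across, 70 mm high; leave it. Origin: centre of its underside.
- tin: Steel can, 50 mm across, 60 mm high, standing near the board's far end; leave it. Origin: centre of its underside.
- scoop_cup: White measuring cup, 60 mm across, 50 mm high; leave it. Origin: centre of its underside.
- brush: Brush lying on the counter; leave it. Origin: on its underside.
- tablet_box: Cardboard box 90 by 130 by 100 mm; leave it. Origin: centre of its underside.

How it is judged:
On the way:
1. the caddy, held and tipped with its top towards the board by at least 7 degrees, rests its strip on the cleat close to the board's face (x of strip_edge in the frame of board above -0.014 m and angle between caddy's own z axis and vertical above 0.12 rad and x of handle in the frame of board above -0.073 m and y of strip_edge in the frame of board between -0.06 and 0.06 m and z of strip_edge in the frame of board below 0.165 m and contact force between caddy and board above 0.5 N and contact force between the fingers and caddy above 1 N), for 0.1 s.
At the end, for the whole second after the job is handed in: The caddy hangs on the cleat, off the counter, its strip fully down in the groove and its foot against the board: origin 61 to 73 mm in front of the board's face, within 50 mm of the middle of the cleat, upright within 0.05 rad, square to the board within 0.07 rad, at rest and released (x of caddy in the frame of board between -0.073 and -0.061 m and y of caddy in the frame of board between -0.05 and 0.05 m and height (world z) of caddy above 0.04 m and angle between caddy's own z axis and vertical below 0.05 rad and angle between the x axis of caddy and the x axis of board, either way round below 0.07 rad and contact force between caddy and board above 1 N and linear speed of caddy below 0.02 m/s); the robot touches nothing.
It fails at once if the caddy strikes or presses the board or its cleat with more than 40 N (contact force between caddy and board above 40 N).
It fails at once if the arm or gripper shoves the board with more than 10 N (contact force between the arm and board above 10 N).
It fails at once if any of the other things is moved more than 30 mm (distance of any of plain_caddy, detergent, stain_jar, tin, scoop_cup, brush, tablet_box from where it was at the start of the episode above 0.03 m).
It also fails if it takes over 61 s, if anything falls off the work surface, if the arm or the gripper's body presses on something with over 40 N, if the wrist force passes 120 N, or if a joint passes its speed limit or range.

### The arm

A 6-joint arm with a two-finger parallel gripper is mounted at the origin on the work surface. World frame = base frame: x ahead of the robot, y to its left, z up, the work surface at z = 0. Lengths are in m, angles in rad, forces in N, time in s.
With the tool pointing down it reaches from about 0.35 to 0.975 m from the base axis. Payload 4.9 kg.
Tool frame: the origin (TCP) lies on the centre line of the jaws, within the pads' length; the fingertips stand 14 mm ahead of it and the grasp point (between the pads) lies 5 mm behind it (manip.nose_length is the distance from the TCP to the fingertips, in m); z points along the fingers, y is the line along which they close (so a half turn about z gives the same grasp; the last joint's range is limited). The gripper opens to 85 mm and grips with 20 to 120 N. Pads are 22 mm wide; open, the fingers measure 114 mm over their backs; the gripper's body (76 mm by 85 mm) begins 54 mm behind the grasp point. The pads swing forward as they close: fully open they stand 13 mm farther back than shut.
Start: joints at [-1.315, 0.053, 1.613, -0, 1.476, -0.119], TCP at [0.229, -0.582, 0.245] pointing down, gripper open.
Joint ranges: [-3.01, 3.01], [-1.01, 2.22], [0.06, 2.58], [-1.02, 4.17], [0.09, 2.62], [-3.14, 3.14]. Speed limits (rad/s): [2.57, 2.57, 3.14, 3.14, 3.14, 3.14].

### API

Orientations are given as a unit quaternion [w, x, y, z].
In Python, from plant import manip, imaging gives the robot as it stands.
- The arm moves only by the tool play_rows, never from a script. Its argument "commands" is a list of rows, each a list of 6 numbers: the shift along the tool's x, y, z in mm, then the turn, a rotation vector about the tool's x, y, z in degrees. A call has 1 to 5 rows; each row shifts and turns the commanded pose from where the row before left it, along the tool's axes as they then stand; what a row does not reach is not made up. A row lasts 1/12 s, in which the tool goes at most 41.7 mm and 7.16 degrees, less where a joint would pass 70% of its speed; a pose out of reach is approached as far as the arm can. A call is refused whole if a number of a shift passes 41.7 or a number of a turn 7.16, either way. A call with a gripper value outside its range is refused whole. "hand" is the finger opening in mm, from 0 to 85.4, set as the call begins (left out, the last holds). The fingers move at their own pace and stop on an object; the grip force is fixed at half the most. Time passes only in rows, so rows that do not move let the fingers close. It gives the time, the measured TCP pose, the force, the opening and the grip force at its end, in the units of the state.
- manip.state(): the state, without advancing time (a new reading comes with each control period).
- imaging.grab_frame(name): name is "scene" or "top" or "wrist"; returns a dict with "image" (384x512x3 uint8, red, green, blue), "fx", "fy", "cx", "cy" (pixels), "k1" (the pictures are not rectified: a ray, as slopes to the right and down, at radius r is drawn at 1 + k1 r^2 times it, then the intrinsics apply), "R" (3x3) and "t" (3): a world point X has camera coordinates R X + t; the wrist camera has in their place "mount" (4x4, takes a point from camera to tool coordinates, whose origin is the TCP and whose axes are the flange's). Camera axes: x right, y down, z forward; pixel columns grow to the right and rows downward; lengths in m; the calibration is good to about 2 mm. A picture is of the moment at which its call begins: read the wrist's pose just before it. There is no depth.
- manip.job_done(): hands the job in; it is judged then, once.
The state is a dict: "time": time; "joint_pos": joint angles; "joint_vel": joint speeds; "joint_efforts": joint torques, N m; "tool_pos": TCP position; "tool_rot": TCP orientation; "contact_force": force on the tool from outside, world axes, zero at the start; "ft_torque": the same for the moment, N m; "gripper_width": opening from 0.0 (shut) to 1.0 (fully open); "grasp_force": force on a finger pad.
Only numpy, scipy, OpenCV 4.12 (cv2) and the standard library are available. Lean on these libraries where they do the work, as an engineer would, in place of code of your own. Each camera call takes 0.05 s, during which the arm holds its last target. There are 200 camera calls.

## Working session

There is one attempt and no reset: what is moved stays moved. The work goes in short steps, Python scripts to look and compute and a tool call to move; the robot and the scene stay as the last step left them, time stands still between calls to the robot, and variables do not carry over. Pictures are saved under pics/ and viewed, at most 10 in all, crops included, and the job is handed in when it is done.

Besides the shell and the picture viewer there is one more tool, called after "Call:" by a JSON object that holds its "fn" and its "kwargs". play_rows: Moves the arm, as the interface text tells. Its arguments: {"type":"object","properties":{"commands":{"type":"array","items":{"type":"array","items":{"type":"number"}}},"hand":{"type":"number"}},"required":["commands"]}

```bash
ls; mkdir -p pics
python3 - <<'E'
from plant import manip, imaging
import cv2
for n in("scene","top"):
    f=imaging.grab_frame(n); cv2.imwrite(f"pics/{n}0.png",cv2.resize(f["image"][:,:,::-1],(800,600),interpolation=cv2.INTER_CUBIC))
    print(n,{k:v for k,v in f.items() if k!="image"})
    import numpy as np; np.savez(f"{n}.npz",**f)
print(manip.state(),manip.nose_length)
E
```

```text
pics
scene {'fx': 349.2380215089773, 'fy': 349.2380215089773, 'cx': 252.6360318890576, 'cy': 191.82928748947242, 'k1': -0.02292171869977004, 'R': array([[-0.27433138,  0.96136203,  0.02292043],
       [ 0.52000208,  0.16835144, -0.83741007],
       [-0.80891293, -0.21780919, -0.54609434]]), 't': array([ 0.17059605, -0.18168073,  1.53916737])}
top {'fx': 357.454132393741, 'fy': 357.454132393741, 'cx': 254.21290529653146, 'cy': 187.0010794127943, 'k1': -0.09727979381799409, 'R': array([[ 0.01898878, -0.99959913, -0.02100032],
       [-0.98212511, -0.01471448, -0.18765326],
       [ 0.18726902,  0.02418825, -0.98201082]]), 't': array([-0.02598432,  0.55602452,  0.90180882])}
{'time': 0.1, 'joint_pos': array([-1.31498403e+00,  5.33112664e-02,  1.61418722e+00, -2.18217476e-05,
        1.47597542e+00, -1.19014701e-01]), 'joint_vel': array([ 0.00059779, -0.00206302, -0.00299188, -0.00022012, -0.0003681 ,
       -0.00047385]), 'joint_efforts': array([ 4.47113280e-04, -3.94900990e+01, -3.71363389e+01, -1.27282310e-04,
        3.92319736e-03,  3.27748388e-06]), 'tool_pos': array([ 0.22866741, -0.58108174,  0.24415502]), 'tool_rot': array([-9.37687588e-04,  9.82488805e-01,  1.86319253e-01, -7.51232489e-05]), 'contact_force': array([-0.04330102, -0.02856911,  0.35523135]), 'ft_torque': array([-0.04901165, -0.04373246, -0.00289625]), 'grasp_force': 0.0, 'gripper_width': 0.9964624563555363} 0.014
```

View pics/scene0.png

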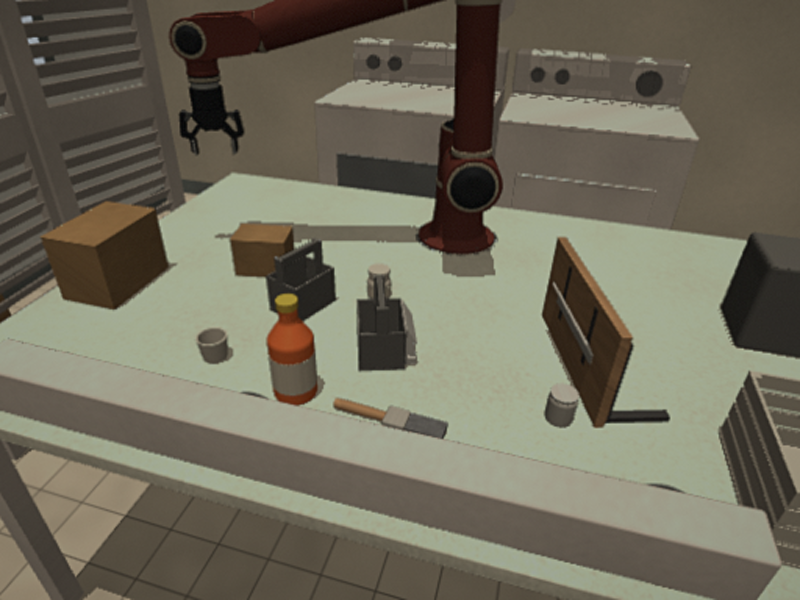

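View pics/top0.png

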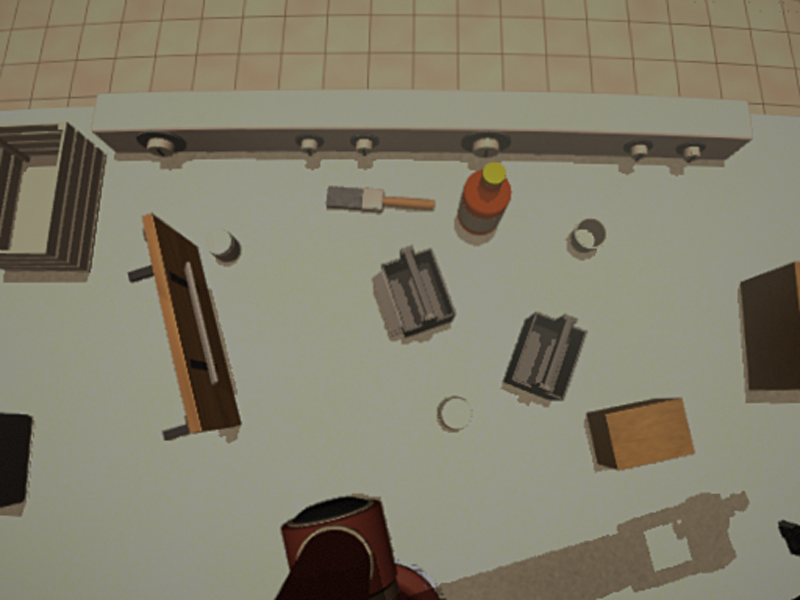

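The scene image shows the two caddies at about (300,285) and (382,330), and the board on the right. In the top image the caddies are at (415,295) and (545,355), and the board is at (195,320). I'll crop in closer.

```bash
cat > h.py <<'E'
import numpy as np,cv2
def load(n): return dict(np.load(f"{n}.npz"))
def ray(f,u,v):
    d=np.array([(u-f["cx"])/f["fx"],(v-f["cy"])/f["fy"]]); p=d.copy()
    for _ in range(20): p=d/(1+f["k1"]*(p@p))
    r=f["R"].T@np.array([p[0],p[1],1]); o=-f["R"].T@f["t"]; return o,r
def atz(f,u,v,z):
    o,r=ray(f,u,v); return o+r*(z-o[2])/r[2]
def proj(f,X):
    c=f["R"]@np.asarray(X,float)+f["t"]; p=c[:2]/c[2]; p=p*(1+f["k1"]*(p@p)); return np.array([f["fx"]*p[0]+f["cx"],f["fy"]*p[1]+f["cy"]])
def crop(img,x0,y0,w,h,s,name):
    c=cv2.resize(img[y0:y0+h,x0:x0+w,::-1],None,fx=s,fy=s,interpolation=cv2.INTER_CUBIC)
    c=np.clip(255*(c/255.)**0.6,0,255).astype('uint8')
    for k in range(0,w,10):
        cv2.putText(c,str(x0+k) if k%20==0 else "",(k*s,8),0,.3,(0,0,255)); cv2.line(c,(k*s,10),(k*s,14),(0,0,255))
    for k in range(0,h,10):
        cv2.putText(c,str(y0+k),(0,k*s+4),0,.3,(0,0,255)); cv2.line(c,(20,k*s),(24,k*s),(0,0,255))
    cv2.imwrite(f"pics/{name}.png",c)
E
python3 - <<'E'
from h import *
t=load("top")["image"]; s=load("scene")["image"]
crop(t,235,145,80,66,9,"cad"); crop(t,78,130,80,160,1,"x")
crop(t,80,130,90,152,1,"x"); 
crop(t,80,130,100,150,4,"board"); crop(s,215,150,60,95,6,"cads")
a=cv2.imread("pics/board.png"); b=cv2.imread("pics/cads.png")
H=600; m=np.zeros((600,800,3),'uint8'); m[:600,:400]=a[:600,:400]; m[:570,420:780]=b; cv2.imwrite("pics/mix.png",m)
E
```

```text
(no output)
```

View pics/cad.png

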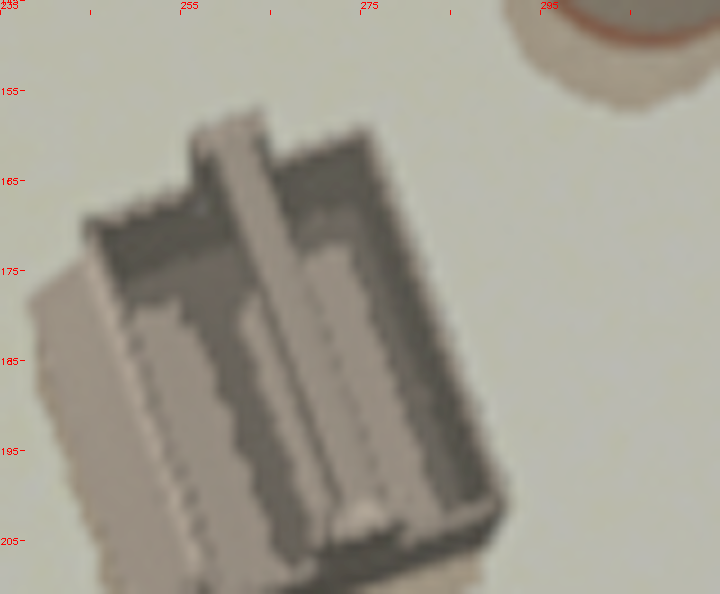

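View pics/mix.png

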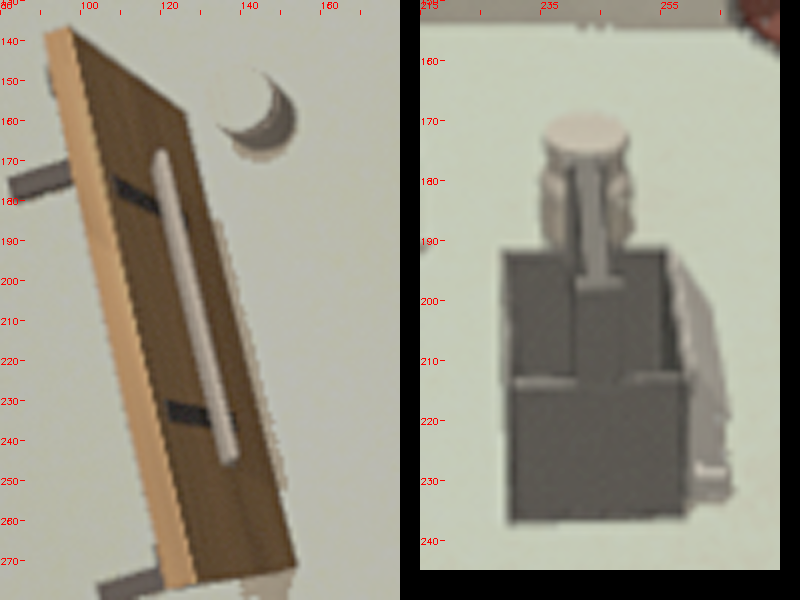

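The caddy with the strip is the one at top pixel (265,180). Its strip is on the left and faces the board. Next I'll fit the poses.

```bash
cat > fit.py <<'E'
from h import *
from scipy.optimize import least_squares
T=load("top");S=load("scene")
def W(p,X):
    c,s=np.cos(p[2]),np.sin(p[2]); return np.array([p[0]+c*X[0]-s*X[1],p[1]+s*X[0]+c*X[1],X[2]])
def fit(obs,p0):
    fn=lambda p:np.concatenate([proj(f,W(p,X))-uv for f,X,uv in obs])
    r=least_squares(fn,p0,loss='soft_l1'); return r.x,fn(r.x).reshape(-1,2)
if __name__=="__main__":
    for f in(T,S): print("cam",-f["R"].T@f["t"])
    mb=lambda x,y:(80+x/4,130+y/4)
    obs=[(T,(0,.17,0),mb(185,112)),(T,(0,-.17,0),mb(295,566)),(T,(0,.17,.195),mb(70,26)),(T,(0,-.17,.195),mb(197,583))]
    # scene 800x600 -> *0.64 
    obs+=[(S,(0,-.17,.195),(560*.64,240*.64)),(S,(0,.17,.195),(612*.64,345*.64)),(S,(0,.17,0),(600*.64,423*.64)),(S,(0,-.17,0),(545*.64,322*.64))]
    b,e=fit(obs,[.5,.3,np.pi/2-.3]); print("board",b,np.round(e,1).tolist())
    ct=lambda x,y:(235+x/9,145+y/9); cs=lambda x,y:(215+(x-420)/6,150+y/6)
    obs=[(T,(-.045,.06,.088),ct(370,130)),(T,(.045,.06,.088),ct(90,222)),(T,(-.045,-.06,.088),ct(503,495))]
    # far->near in scene: camera sees from +x; near face = world +x side end (y=+.06?)
    print("guess",atz(T,*ct(300,330),.14))
    obs2=[(S,(-.045,.06,.088),cs(507,385)),(S,(.045,.06,.088),cs(687,383)),(S,(-.045,.06,0),cs(509,523)),(S,(.045,.06,0),cs(686,516)),(S,(.045,-.06,.088),cs(667,250)),(S,(-.045,-.06,.088),cs(502,252))]
    for o in (obs,obs2,obs+obs2):
        c,e=fit(o,[.5,-.05,np.pi/2+.3]); print("caddy",c,np.round(e,1).tolist())
    c,s=np.cos(b[2]),np.sin(b[2])
    # caddy handle in both
    for f in(T,S):
        for X in((0,.06,.143),(0,-.06,.143),(.067,.05,.053),(.067,-.05,.053)): print(np.round(proj(f,W(c_ if False else e_ if False else fit(obs+obs2,[.5,-.05,1.8])[0],X)),1))
    # cleat line: for top pixel ends, crest standing 16mm off face: solve height
    for uv in (mb(160,150),mb(230,462),mb(195,300)):
        o,r=ray(T,*uv); n=np.array([c,s,0]); k=(-.016-n@(o-[b[0],b[1],0]))/(n@r); X=o+k*r; print("cleat",X,"y",(-s*(X[0]-b[0])+c*(X[1]-b[1])))
    for uv in ((555*.64,285*.64),(591*.64,358*.64)):
        o,r=ray(S,*uv); k=(-.016-n@(o-[b[0],b[1],0]))/(n@r); X=o+k*r; print("cleatS",X,"y",(-s*(X[0]-b[0])+c*(X[1]-b[1])))
E
python3 fit.py
```

```text
cam [ 0.3776982  -0.03960548  0.98938015]
cam [1.38632659 0.20182644 0.68447919]
board [0.20656598 0.31746613 1.20899031] [[-21.0, 215.4], [0.5, -14.6], [-28.8, 263.6], [-0.6, -18.6], [-1.9, 2.3], [0.1, -97.0], [-3.6, -101.8], [-2.9, 0.9]]
guess [ 0.5533554  -0.05268012  0.14      ]
caddy [ 0.63725288 -0.05120789  1.23967108] [[0.3, 21.7], [-1.3, -0.1], [0.6, -60.8]]
caddy [ 0.67020568 -0.01087719  1.86648623] [[-0.5, -2.1], [0.9, -1.5], [-0.4, -1.5], [0.0, -0.1], [5.9, 48.3], [-1.5, 47.8]]
caddy [ 0.66273388 -0.02087261  1.74777012] [[1.0, 4.5], [-2.1, -0.3], [-21.5, -79.1], [-0.3, -5.1], [0.6, -2.4], [-0.2, -4.7], [-0.2, -1.0], [0.1, 47.0], [-6.7, 43.8]]
[259.9 161.1]
[252.2 115.7]
[235.  170.2]
[229.6 135.3]
[244.8 194.4]
[239.1 220.5]
[266.9 223.8]
[264.4 246.9]
cleat [0.50813852 0.18622357 0.45313517] y -0.3285035908263802
cleat [0.39154662 0.23034966 0.21889421] y -0.20384091137959479
cleat [0.46154595 0.20385728 0.35677548] y -0.27868576429332137
cleatS [0.26918984 0.27665755 0.0457569 ] y -0.07301429936952183
cleatS [-0.304114    0.49363365 -0.56031594] y 0.539975034634652
```

```bash
sed -i 's/^def W(p,X):/def W(p,X):\n    X=(X[0],-X[1],X[2])/; s/c_ if False else e_ if False else //' fit.py; python3 fit.py
```

```text
cam [ 0.3776982  -0.03960548  0.98938015]
cam [1.38632659 0.20182644 0.68447919]
board [0.48687343 0.30875288 1.87820906] [[0.3, -0.6], [-0.4, 0.4], [-0.5, -0.7], [-1.9, -0.1], [-1.5, -3.3], [5.0, -6.7], [-5.4, 1.5], [-2.2, -5.5]]
guess [ 0.5533554  -0.05268012  0.14      ]
caddy [ 0.55430322 -0.05126045  1.91419694] [[0.1, -0.9], [-1.5, -0.3], [0.9, 1.7]]
caddy [ 0.56362025 -0.04688847  1.92737576] [[-0.5, 0.1], [1.0, -0.5], [-0.4, 0.8], [0.1, 0.9], [0.6, -1.1], [-0.5, -0.8]]
caddy [ 0.55827209 -0.04910738  1.9195281 ] [[-0.8, -2.4], [-2.4, -1.6], [0.2, 0.0], [-0.8, -1.2], [0.6, -1.6], [-0.7, -0.6], [-0.3, -0.3], [0.5, -2.0], [-0.5, -1.8]]
[258.8 156.8]
[275.2 202.6]
[236.7 177.2]
[248.7 212.2]
[244.6 196.6]
[242.6 174.8]
[266.8 219.6]
[263.5 200.4]
cleat [0.58770641 0.32397807 0.12602862] y -0.10071293963394003
cleat [0.39318158 0.26222088 0.12792971] y 0.10337983629599544
cleat [0.49250613 0.29375415 0.12319074] y -0.0008301079324189329
cleatS [0.40912885 0.26728378 0.12576695] y 0.08664817972013546
cleatS [0.61975662 0.33415327 0.11999761] y -0.1343395701939201
```

Run:
```python
from h import *
crop(load("scene")["image"],335,145,100,130,4,"sb")
a=cv2.imread("pics/sb.png"); b=load("top")["image"]; crop(b,240,150,65,68,6,"ca2"); c=cv2.imread("pics/ca2.png")
m=np.zeros((520,800,3),'uint8'); m[:,:400]=a; m[:408,405:795]=c; cv2.imwrite("pics/mix2.png",m)
```

```text
(no output)
```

View pics/mix2.png

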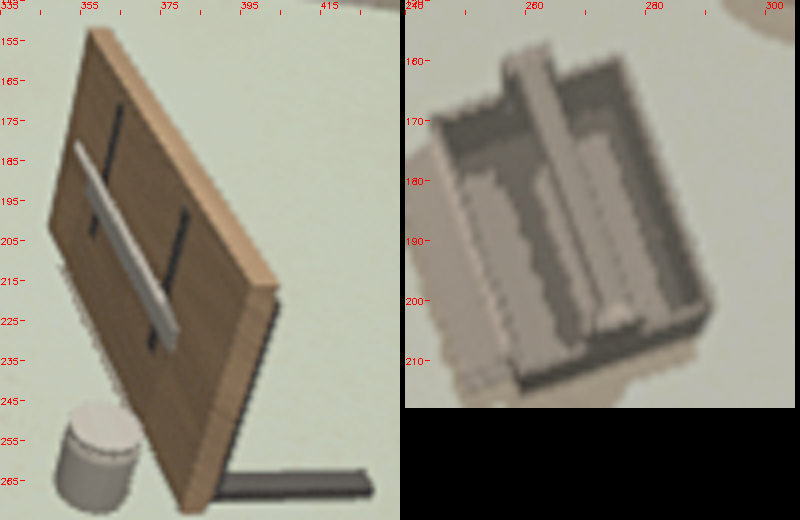

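Run:
```python
from fit import *
mb=lambda x,y:(80+x/4,130+y/4); sb=lambda x,y:(335+x/4,145+y/4)
oT=[(T,(0,.17,0),mb(185,112)),(T,(0,-.17,0),mb(295,566)),(T,(0,.17,.195),mb(70,26)),(T,(0,-.17,.195),mb(197,583))]
oS=[(S,(0,-.17,.195),sb(90,28)),(S,(0,.17,.195),sb(247,288)),(S,(0,.17,0),sb(183,512)),(S,(0,-.17,0),sb(48,228))]
for o in(oT,oS,oT+oS):
    b,e=fit(o,[.5,.3,1.87]); print("board",b,np.round(e,1).tolist())
c,s=np.cos(b[2]),np.sin(b[2]);n=np.array([c,s,0])
for off in(.014,.018):
  for f,uv in ((T,mb(160,150)),(T,mb(230,462)),(T,mb(195,300)),(S,sb(78,142)),(S,sb(177,325))):
    o,r=ray(f,*uv); k=(-off-n@(o-[b[0],b[1],0]))/(n@r); X=o+k*r; print("cleat",off,np.round(X,4),"y",(-s*(X[0]-b[0])+c*(X[1]-b[1])))
ct=lambda x,y:(240+(x-405)/6,150+y/6); cs=lambda x,y:(215+(x-420)/6,150+y/6)
o1=[(T,(-.045,.06,.088),ct(620,57)),(T,(.045,.06,.088),ct(435,120)),(T,(-.045,-.06,.088),ct(710,302)),(T,(.045,-.06,.088),ct(515,375))]
o2=[(S,(-.045,.06,.088),cs(507,385)),(S,(.045,.06,.088),cs(687,383)),(S,(-.045,.06,0),cs(509,523)),(S,(.045,.06,0),cs(686,516)),(S,(.045,-.06,.088),cs(667,250)),(S,(-.045,-.06,.088),cs(502,252))]
for o in(o1,o2,o1+o2):
    b,e=fit(o,[.5,-.05,1.9]); print("caddy",b,np.round(e,1).tolist())
```

```text
board [0.48626168 0.30700177 1.88763956] [[0.3, -0.2], [0.8, 0.5], [-0.4, -0.3], [-0.4, 0.1]]
board [0.49481832 0.31082094 1.87858716] [[-0.0, -0.5], [1.0, -0.8], [-1.3, 1.5], [0.0, -0.1]]
board [0.48751603 0.30901706 1.88378091] [[-0.1, -0.7], [-0.1, 0.0], [-0.9, -0.9], [-1.5, -0.5], [-0.8, -1.6], [0.4, -2.7], [-1.7, -0.6], [-0.6, -1.3]]
cleat 0.014 [0.5897 0.3274 0.118 ] y -0.10282734974048327
cleat 0.014 [0.3933 0.2638 0.1234] y 0.10359691126060196
cleat 0.014 [0.4933 0.2962 0.1169] y -0.0015953464161522525
cleat 0.014 [0.3965 0.2648 0.1249] y 0.10020166160934578
cleat 0.014 [0.6148 0.3355 0.126 ] y -0.12923006274003276
cleat 0.018 [0.5867 0.3222 0.1303] y -0.0983936679846181
cleat 0.018 [0.393  0.2595 0.1356] y 0.1051219102421495
cleat 0.018 [0.4917 0.2915 0.1292] y 0.001411895526625258
cleat 0.018 [0.4073 0.2642 0.131 ] y 0.09008621523109055
cleat 0.018 [0.6232 0.334  0.1321] y -0.13682930394678483
caddy [ 0.55456493 -0.05094581  1.91867834] [[0.2, -1.1], [-1.7, -0.6], [0.9, 1.1], [-0.0, 0.5]]
caddy [ 0.56362025 -0.04688847  1.92737579] [[-0.5, 0.1], [1.0, -0.5], [-0.4, 0.8], [0.1, 0.9], [0.6, -1.1], [-0.5, -0.8]]
caddy [ 0.5569868  -0.04949681  1.92616501] [[-0.6, -2.1], [-2.4, -1.3], [0.5, 0.0], [-0.4, -0.4], [-0.7, -1.4], [0.7, -2.0], [-0.6, -0.8], [-0.2, -0.6], [0.4, -2.3], [-0.6, -2.0]]
```

Both cameras agree on the relative poses. The board yaw is 1.884, the caddy yaw is 1.926, and the cleat crest is about 0.125-0.13 m high. I'll move over the handle now.

Call:
{"fn": "play_rows", "kwargs": {"commands": [[15, -11, 0, 0, 0, 0], [25, -19, 0, 0, 0, 0], [27, -20, 0, 0, 0, 0], [27, -20, 0, 0, 0, 0], [27, -20, 0, 0, 0, 0]], "hand": 85}}

```text
time: 0.52
tool_pos: [0.3087, -0.452, 0.2446]
tool_rot: [-0.001, 0.983, 0.186, -0.0]
contact_force: [0.5, -0.5, 0.4]
gripper_width: 0.994
grasp_force: 0.0
```

Call:
{"fn": "play_rows", "kwargs": {"commands": [[27, -20, 0, 0, 0, 0], [27, -20, 0, 0, 0, 0], [27, -20, 0, 0, 0, 0], [27, -20, 0, 0, 0, 0], [27, -20, 0, 0, 0, 0]]}}

```text
time: 0.93
tool_pos: [0.3978, -0.3094, 0.2448]
tool_rot: [-0.0, 0.983, 0.186, -0.0]
contact_force: [0.2, 0.1, -0.3]
gripper_width: 0.999
grasp_force: 0.0
```

Call:
{"fn": "play_rows", "kwargs": {"commands": [[27, -20, 0, 0, 0, 0], [27, -20, 0, 0, 0, 0], [27, -20, 0, 0, 0, 0], [27, -20, 0, 0, 0, 0], [27, -20, 0, 0, 0, 0]]}}

```text
time: 1.35
tool_pos: [0.4868, -0.1669, 0.2449]
tool_rot: [-0.0, 0.982, 0.186, -0.0]
contact_force: [0.7, -0.6, 0.3]
gripper_width: 0.999
grasp_force: 0.0
```

Call:
{"fn": "play_rows", "kwargs": {"commands": [[27, -20, 0, 0, 0, 0], [27, -20, 0, 0, 0, 0], [27, -20, 0, 0, 0, 0], [18, -15, 0, 0, 0, 0], [0, 0, 0, 0, 0, 0]]}}

```text
time: 1.77
tool_pos: [0.5522, -0.059, 0.2446]
tool_rot: [-0.001, 0.982, 0.189, -0.0]
contact_force: [0.4, -0.1, -0.4]
gripper_width: 0.992
grasp_force: 0.0
```

```bash
cat > d.py <<'E'
import numpy as np
from scipy.spatial.transform import Rotation as Ro
def Rt(yaw,tip=0):
    x=np.array([np.cos(yaw-np.pi/2),np.sin(yaw-np.pi/2),0]);z=np.array([0,0,-1.])
    return Ro.from_matrix(np.c_[x,np.cross(z,x),z])*Ro.from_rotvec([-tip,0,0])
def cur(s): q=s["tool_rot"]; return np.array(s["tool_pos"]),Ro.from_quat([q[1],q[2],q[3],q[0]])
def to(s,p,R):
    P,C=cur(s); print("shift mm",np.round(C.inv().apply(np.array(p)-P)*1e3,1),"turn deg",np.round((C.inv()*R).as_rotvec(degrees=True),2))
E
python3 - <<'E'
from plant import manip,imaging
from h import *; from d import *
s=manip.state(); f=imaging.grab_frame("wrist"); print(s["time"],s["tool_pos"],s["contact_force"],{k:v for k,v in f.items() if k!="image"})
np.savez("w1.npz",pos=s["tool_pos"],rot=s["tool_rot"],**f)
to(s,(.557,-.0495,.127),Rt(1.926))
cv2.imwrite("pics/w1.png",f["image"][:,:,::-1])
E
```

```text
1.7667 [ 0.55216897 -0.0590314   0.24462694] [ 0.40223484 -0.12033328 -0.41969469] {'fx': 320.5238933714218, 'fy': 320.5238933714218, 'cx': 251.0344363142515, 'cy': 191.67159666930579, 'k1': -0.07765307440233217, 'mount': array([[ 1.39666288e-03, -9.59718924e-01, -2.80958424e-01,
         7.05283941e-02],
       [ 9.99998837e-01,  1.16842282e-03,  9.79873701e-04,
         1.03391016e-04],
       [-6.12125101e-04, -2.80959466e-01,  9.59719440e-01,
        -1.29170927e-01],
       [ 0.00000000e+00,  0.00000000e+00,  0.00000000e+00,
         1.00000000e+00]])}
shift mm [  8.   -6.9 117.6] turn deg [-0.1  -0.    1.39]
```

View pics/w1.png

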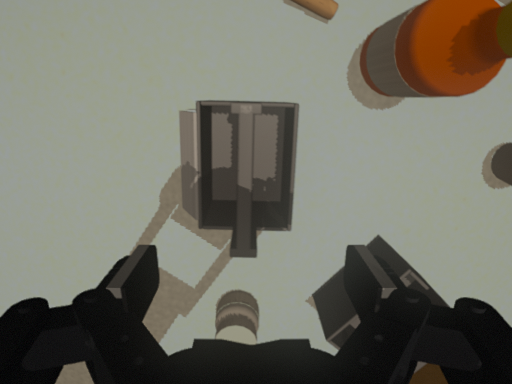

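The wrist image shows the bar running from (244,107) to (243,255), with the strip on the left. I'll convert those ends to world positions.

Run:
```python
from h import *; from d import *
f=load("w1"); q=f["rot"]; C=Ro.from_quat([q[1],q[2],q[3],q[0]]); M=f["mount"]
R=C.as_matrix()@M[:3,:3]; o=f["pos"]+C.apply(M[:3,3])
g=dict(f); g["R"]=R.T; g["t"]=-R.T@o
a=atz(g,245,103,.143); b=atz(g,243,246,.143); print(a,b,np.linalg.norm(a-b),(a+b)/2,np.arctan2(*(a-b)[1::-1])+np.pi/2)
c=[atz(g,*p,.088) for p in((198,101),(300,103),(292,230),(199,229))]; print(np.round(c,4),np.mean(c,0))
np.savez("g.npz",**g)
to({"tool_pos":f["pos"],"tool_rot":q},np.r_[np.mean(c,0)[:2],.127],Rt(1.926))
```

```text
[ 0.61328798 -0.03019175  0.143     ] [ 0.51103614 -0.06883071  0.143     ] 0.10930877147687623 [ 0.56216206 -0.04951123  0.143     ] 1.9320899179213464
[[ 0.5988  0.009   0.088 ]
 [ 0.63   -0.0736  0.088 ]
 [ 0.519  -0.115   0.088 ]
 [ 0.4865 -0.0313  0.088 ]] [ 0.55857467 -0.05275441  0.088     ]
shift mm [  8.3  -3.2 117.6] turn deg [-0.1  -0.    1.39]
```

Call:
{"fn": "play_rows", "kwargs": {"commands": [[9, -5, 20, 0, 0, 1.6], [0, 0, 30, 0, 0, 0], [0, 0, 30, 0, 0, 0], [0, 0, 25, 0, 0, 0], [0, 0, 12.5, 0, 0, 0]]}}

```text
time: 2.23
tool_pos: [0.5548, -0.0552, 0.1235]
tool_rot: [-0.001, 0.985, 0.172, -0.003]
contact_force: [-1.1, 0.5, -0.8]
gripper_width: 0.996
grasp_force: 0.0
```

Call:
{"fn": "play_rows", "kwargs": {"commands": [[0, 0, 0, 0, 0, 0], [0, 0, 0, 0, 0, 0], [0, 0, 0, 0, 0, 0], [0, 0, 0, 0, 0, 0], [0, 0, 0, 0, 0, 0]], "hand": 0}}

```text
time: 2.65
tool_pos: [0.5589, -0.055, 0.13]
tool_rot: [0.001, 0.985, 0.173, 0.002]
contact_force: [-0.5, 0.1, 0.7]
gripper_width: 0.296
grasp_force: 0.0
```

Call:
{"fn": "play_rows", "kwargs": {"commands": [[0, 0, 0, 0, 0, 0], [0, 0, 0, 0, 0, 0], [0, 0, 0, 0, 0, 0]]}}

```text
time: 2.9
tool_pos: [0.5582, -0.0544, 0.1288]
tool_rot: [0.0, 0.985, 0.173, 0.001]
contact_force: [-2.0, 2.0, 4.1]
gripper_width: 0.131
grasp_force: 60.0
```

Gripped. Now I'll lift.

Call:
{"fn": "play_rows", "kwargs": {"commands": [[0, 0, -10, 0, 0, 0], [0, 0, -25, 0, 0, 0], [0, 0, -40, 0, 0, 0], [0, 0, -40, 0, 0, 0], [0, 0, -40, 0, 0, 0]]}}

```text
time: 3.32
tool_pos: [0.5565, -0.0546, 0.2829]
tool_rot: [-0.0, 0.985, 0.173, -0.002]
contact_force: [2.0, 0.4, -4.1]
gripper_width: 0.125
grasp_force: 59.0
```

Call:
{"fn": "play_rows", "kwargs": {"commands": [[0, 0, -25, 0, 0, 0], [0, 0, 0, 0, 0, 0], [0, 0, 0, 0, 0, 0]]}}

```text
time: 3.57
tool_pos: [0.558, -0.0549, 0.3089]
tool_rot: [0.001, 0.985, 0.173, 0.001]
contact_force: [-0.8, -0.3, -5.7]
gripper_width: 0.126
grasp_force: 58.8
```

```bash
cat >> d.py <<'E'
B=np.array([.489,.306,0]); YB=1.884
def tcp(e,tip,h=.129):  # TCP in world for strip edge at board coords e(m), tip
    c,s=np.cos(tip),np.sin(tip); r=np.array([.067,0,.053-h])
    t=np.array(e)-np.array([c*r[0]+s*r[2],0,-s*r[0]+c*r[2]])
    return B+Ro.from_euler('z',YB).apply(t)
def edge(s,h=.129):
    P,C=cur(s); Rb=Ro.from_euler('z',YB); ax=C.as_matrix()  # caddy axes: x=-tool y, z=-tool z
    X=P-.067*ax[:,1]-(.053-h)*ax[:,2]; z=Rb.inv().apply(-ax[:,2]); xx=Rb.inv().apply(-ax[:,1])
    print("t",round(s["time"],2),"edge board mm",np.round(Rb.inv().apply(X-B)*1e3,1),"tip",round(float(np.arctan2(z[0],z[2])),3),"roll",round(float(z[1]),3),"yawerr",round(float(np.arctan2(xx[1],xx[0])),3),"F board",np.round(Rb.inv().apply(s["contact_force"]),1),"T",np.round(s["ft_torque"],2),"grip",s["grasp_force"],s["gripper_width"])
E
python3 - <<'E'
from plant import manip,imaging
from h import *; from d import *
s=manip.state(); print(s["tool_pos"]); edge(s); to(s,tcp((-.06,0,.19),0.5),Rt(YB,.5))
f=imaging.grab_frame("scene"); crop(f["image"],185,110,130,100,6,"s1")
E
```

```text
[ 0.55801198 -0.0548689   0.3088655 ]
t 3.57 edge board mm [-297.7   47.6  232.8] tip 0.002 roll 0.002 yawerr 0.034 F board [-0.   0.9 -5.7] T [-0.09  0.04  0.01] grip 58.8439804315567 0.12576023761894828
shift mm [  54.9 -280.6   19.7] turn deg [-28.55  -0.58   1.86]
```

View pics/s1.png

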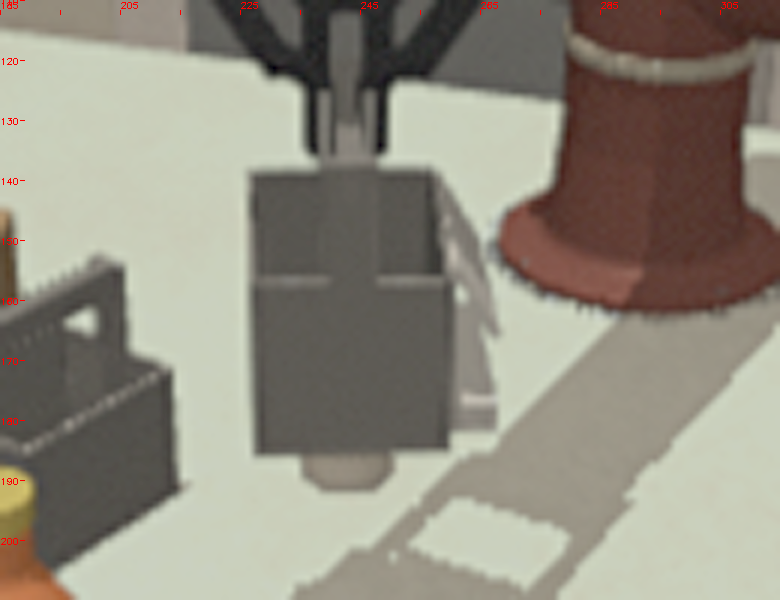

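The caddy is held square, with the strip on the board side. I'll carry it over, then tip it.

Call:
{"fn": "play_rows", "kwargs": {"commands": [[4, -18, 0, 0, 0, 1], [7, -30, 0, 0, 0, 1], [7, -30, 0, 0, 0, 0], [7, -30, 0, 0, 0, 0], [7, -30, 0, 0, 0, 0]]}}

```text
time: 4.03
tool_pos: [0.5427, 0.0875, 0.303]
tool_rot: [-0.0, 0.988, 0.155, -0.004]
contact_force: [0.3, -0.1, -4.6]
gripper_width: 0.131
grasp_force: 59.0
```

Call:
{"fn": "play_rows", "kwargs": {"commands": [[7, -30, 0, 0, 0, 0], [7, -30, 0, 0, 0, 0], [5, -20, 0, -3, 0, 0], [3, -10, 0, -6, 0, 0], [0, 0, 0, -6, 0, 0]]}}

```text
time: 4.45
tool_pos: [0.5364, 0.1801, 0.303]
tool_rot: [0.131, 0.979, 0.155, 0.018]
contact_force: [-0.2, -0.6, -4.6]
gripper_width: 0.13
grasp_force: 59.1
```

Call:
{"fn": "play_rows", "kwargs": {"commands": [[0, 0, 0, -6, 0, 0], [0, 0, 0, -5, 0, 0], [0, 0, 0, -3, 0, 0], [0, 0, 0, 0, 0, 0], [0, 0, 0, 0, 0, 0]]}}

```text
time: 4.87
tool_pos: [0.5364, 0.1791, 0.3029]
tool_rot: [0.247, 0.956, 0.152, 0.036]
contact_force: [-0.9, -0.2, -4.7]
gripper_width: 0.131
grasp_force: 59.5
```

Run:
```python
from plant import manip,imaging
from h import *; from d import *
s=manip.state(); print(s["joint_pos"]);edge(s); to(s,tcp((-.03,0,.165),0.5),Rt(YB,.5))
f=imaging.grab_frame("scene"); crop(f["image"],285,100,130,100,6,"s2")
```

```text
[ 0.41660266 -0.06107704  1.68545099 -0.50074554  1.57981085  1.68371157]
t 4.87 edge board mm [-113.4   -5.3  204. ] tip 0.504 roll -0.006 yawerr 0.004 F board [ 0.1  0.9 -4.7] T [ 0.72  0.22 -0.01] grip 59.45030093193054 0.131093914930713
shift mm [ -5.7 -91.5  -5.8] turn deg [0.25 0.35 0.2 ]
```

View pics/s2.png

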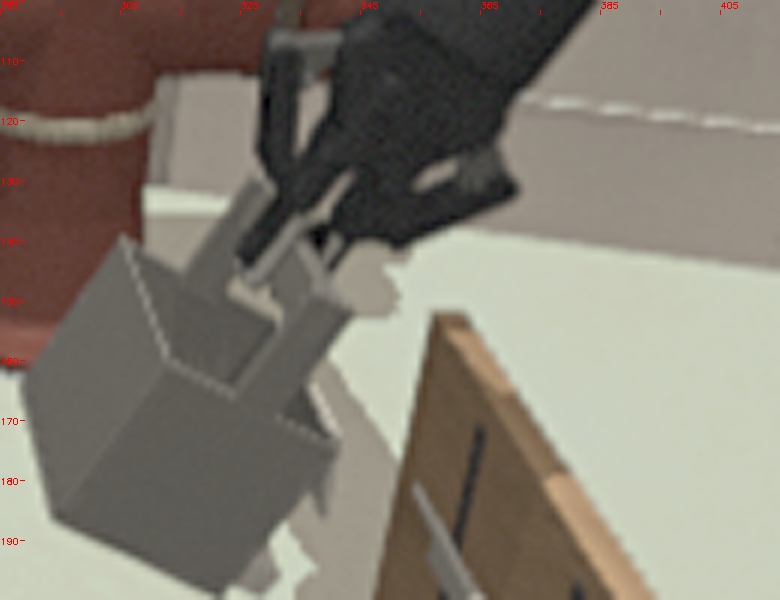

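The caddy is tipped 0.5 rad with the strip clear of the board. The cleat's near end is at (354,181). I'll approach.

Call:
{"fn": "play_rows", "kwargs": {"commands": [[-1, -15, -1, 0, 0, 0], [-1, -20, -1, 0, 0, 0], [-1, -20, -1, 0, 0, 0], [-1, -20, -1, 0, 0, 0], [-1, -10, -1, 0, 0, 0]]}}

```text
time: 5.33
tool_pos: [0.5088, 0.2508, 0.2685]
tool_rot: [0.247, 0.957, 0.151, 0.037]
contact_force: [-0.2, -0.2, -5.2]
gripper_width: 0.13
grasp_force: 59.3
```

Call:
{"fn": "play_rows", "kwargs": {"commands": [[-1, -6, -1, 0, 0, 0], [0, 0, 0, 0, 0, 0], [0, 0, 0, 0, 0, 0]]}}

```text
time: 5.58
tool_pos: [0.5073, 0.255, 0.2689]
tool_rot: [0.247, 0.956, 0.15, 0.039]
contact_force: [0.0, 0.4, -4.3]
gripper_width: 0.129
grasp_force: 59.3
```

Run:
```python
from plant import manip,imaging
from h import *; from d import *
s=manip.state();edge(s); to(s,tcp((.0,0,.158),0.5),Rt(YB,.5))
f=imaging.grab_frame("scene"); crop(f["image"],305,120,130,100,6,"s3")
```

```text
t 5.58 edge board mm [-32.5  -1.8 169.9] tip 0.506 roll -0.0 yawerr -0.002 F board [ 0.4 -0.2 -4.3] T [ 0.67  0.19 -0.05] grip 59.323691725730896 0.12928248645403068
shift mm [ -1.8 -33.7  -4.9] turn deg [ 0.37  0.02 -0.1 ]
```

View pics/s3.png

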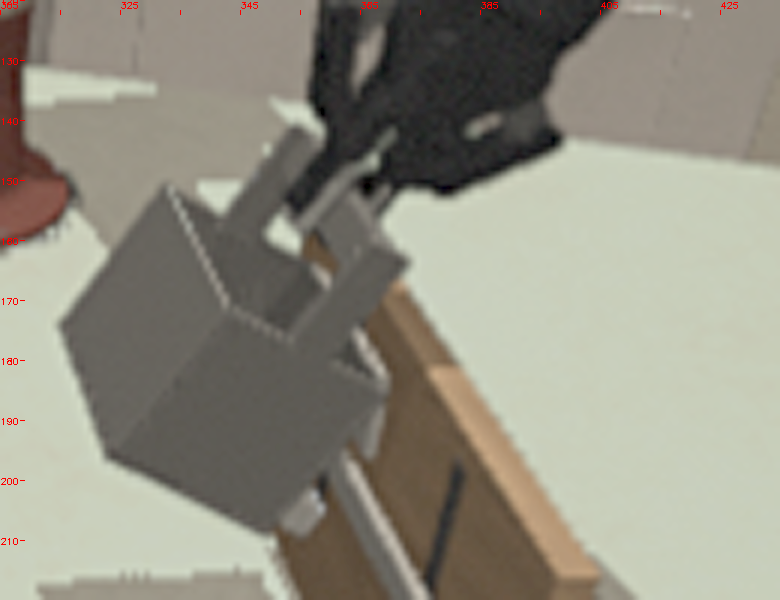

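Call:
{"fn": "play_rows", "kwargs": {"commands": [[0, -8, -4.4, 0, 0, 0], [0, -6, -3.3, 0, 0, 0], [0, -3, -1.6, 0, 0, 0], [0, 0, 0, 0, 0, 0]]}}

```text
time: 5.97
tool_pos: [0.5009, 0.2748, 0.2685]
tool_rot: [0.247, 0.956, 0.151, 0.039]
contact_force: [0.3, -0.5, -5.4]
gripper_width: 0.129
grasp_force: 59.4
```

Call:
{"fn": "play_rows", "kwargs": {"commands": [[0, -0.9, -0.5, 0, 0, 0], [0, -0.9, -0.5, 0, 0, 0], [0, -0.9, -0.5, 0, 0, 0], [0, 0, 0, 0, 0, 0]]}}

```text
time: 6.3
tool_pos: [0.5, 0.277, 0.2683]
tool_rot: [0.247, 0.956, 0.15, 0.039]
contact_force: [0.9, 0.4, -3.9]
gripper_width: 0.131
grasp_force: 59.3
```

```bash
cat > e.py <<'E'
from plant import manip
from d import *
edge(manip.state())
E
python3 e.py
```

```text
t 6.3 edge board mm [ -9.3  -1.5 169.3] tip 0.506 roll -0.001 yawerr -0.001 F board [ 0.1 -1.  -3.9] T [0.74 0.19 0.03] grip 59.345022439956665 0.13056448505285637
```

Call:
{"fn": "play_rows", "kwargs": {"commands": [[0, -0.9, -0.5, 0, 0, 0], [0, -0.9, -0.5, 0, 0, 0], [0, -0.9, -0.5, 0, 0, 0], [0, 0, 0, 0, 0, 0]]}}

```text
time: 6.63
tool_pos: [0.499, 0.28, 0.2683]
tool_rot: [0.247, 0.956, 0.15, 0.039]
contact_force: [-0.5, -0.2, -5.0]
gripper_width: 0.13
grasp_force: 59.3
```

Call:
{"fn": "play_rows", "kwargs": {"commands": [[0, -0.9, -0.5, 0, 0, 0], [0, -0.9, -0.5, 0, 0, 0], [0, 0, 0, 0, 0, 0]]}}

```text
time: 6.88
tool_pos: [0.4984, 0.282, 0.2683]
tool_rot: [0.247, 0.956, 0.15, 0.039]
contact_force: [0.1, -0.6, -4.1]
gripper_width: 0.126
grasp_force: 59.3
```

Edge estimate is about -4 mm, with no contact yet. I'll continue in single millimetres.

Call:
{"fn": "play_rows", "kwargs": {"commands": [[0, -0.9, -0.5, 0, 0, 0], [0, -0.9, -0.5, 0, 0, 0], [0, 0, 0, 0, 0, 0]]}}

```text
time: 7.13
tool_pos: [0.4978, 0.2839, 0.2683]
tool_rot: [0.247, 0.956, 0.15, 0.039]
contact_force: [0.0, 0.3, -4.3]
gripper_width: 0.132
grasp_force: 59.3
```

Call:
{"fn": "play_rows", "kwargs": {"commands": [[0, -0.9, -0.5, 0, 0, 0], [0, 0, 0, 0, 0, 0]]}}

```text
time: 7.3
tool_pos: [0.4975, 0.2848, 0.2683]
tool_rot: [0.247, 0.956, 0.15, 0.039]
contact_force: [0.8, 0.3, -3.8]
gripper_width: 0.131
grasp_force: 59.4
```

Call:
{"fn": "play_rows", "kwargs": {"commands": [[0, -0.9, -0.5, 0, 0, 0], [0, 0, 0, 0, 0, 0]]}}

```text
time: 7.47
tool_pos: [0.4973, 0.2854, 0.2684]
tool_rot: [0.248, 0.956, 0.15, 0.039]
contact_force: [0.9, -2.0, -3.6]
gripper_width: 0.126
grasp_force: 59.1
```

Call:
{"fn": "play_rows", "kwargs": {"commands": [[0, -0.9, -0.5, 0, 0, 0], [0, 0, 0, 0, 0, 0]]}}

```text
time: 7.63
tool_pos: [0.4971, 0.286, 0.2685]
tool_rot: [0.248, 0.956, 0.15, 0.039]
contact_force: [1.2, -2.9, -3.4]
gripper_width: 0.121
grasp_force: 58.9
```

```bash
python3 e.py
```

```text
t 7.63 edge board mm [ -0.   -1.6 169.5] tip 0.509 roll -0.001 yawerr -0.001 F board [-3.1 -0.2 -3.4] T [-0.3  -0.11  0.17] grip 58.86229455471039 0.12139238288783123
```

Face contact is at edge x of about -1. I'll back off 4.5 mm and descend.

Call:
{"fn": "play_rows", "kwargs": {"commands": [[0, 4.4, 2.4, 0, 0, 0], [0, -1.4, 2.6, 0, 0, 0], [0, -1.9, 3.5, 0, 0, 0], [0, -1.9, 3.5, 0, 0, 0], [0, 0, 0, 0, 0, 0]]}}

```text
time: 8.05
tool_pos: [0.4978, 0.2818, 0.2558]
tool_rot: [0.247, 0.956, 0.151, 0.038]
contact_force: [-1.7, 0.2, -4.8]
gripper_width: 0.127
grasp_force: 59.3
```

Call:
{"fn": "play_rows", "kwargs": {"commands": [[0, -1.4, 2.6, 0, 0, 0], [0, -1.9, 3.5, 0, 0, 0], [0, -1.9, 3.5, 0, 0, 0], [0, -1.4, 2.6, 0, 0, 0], [0, 0, 0, 0, 0, 0]]}}

```text
time: 8.47
tool_pos: [0.4981, 0.2815, 0.2423]
tool_rot: [0.248, 0.956, 0.151, 0.038]
contact_force: [-0.0, 0.5, -5.6]
gripper_width: 0.128
grasp_force: 59.3
```

```bash
python3 e.py
```

```text
t 8.47 edge board mm [ -4.4  -0.9 143.4] tip 0.506 roll -0.002 yawerr -0.0 F board [ 0.5 -0.1 -5.6] T [0.69 0.25 0.02] grip 59.26931977272034 0.12775005368863154
```

Call:
{"fn": "play_rows", "kwargs": {"commands": [[0, -1, 1.8, 0, 0, 0], [0, -1, 1.8, 0, 0, 0], [0, -1, 1.8, 0, 0, 0], [0, 0, 0, 0, 0, 0]]}}

```text
time: 8.8
tool_pos: [0.4983, 0.2816, 0.2369]
tool_rot: [0.247, 0.956, 0.15, 0.039]
contact_force: [-0.9, -0.6, -4.3]
gripper_width: 0.129
grasp_force: 59.3
```

Call:
{"fn": "play_rows", "kwargs": {"commands": [[0, -1, 1.8, 0, 0, 0], [0, -1, 1.8, 0, 0, 0], [0, 0, 0, 0, 0, 0]]}}

```text
time: 9.05
tool_pos: [0.4983, 0.2816, 0.2327]
tool_rot: [0.247, 0.956, 0.15, 0.039]
contact_force: [-0.6, -0.0, -4.5]
gripper_width: 0.128
grasp_force: 59.3
```

Call:
{"fn": "play_rows", "kwargs": {"commands": [[0, -1, 1.8, 0, 0, 0], [0, -1, 1.8, 0, 0, 0], [0, 0, 0, 0, 0, 0]]}}

```text
time: 9.3
tool_pos: [0.4982, 0.2816, 0.2285]
tool_rot: [0.247, 0.956, 0.15, 0.038]
contact_force: [-0.2, 0.4, -4.3]
gripper_width: 0.129
grasp_force: 59.3
```

```bash
python3 e.py
```

```text
t 9.3 edge board mm [ -4.3  -1.2 129.5] tip 0.506 roll -0.001 yawerr -0.001 F board [ 0.4  0.1 -4.3] T [0.67 0.23 0.01] grip 59.334030747413635 0.12933299472702844
```

Call:
{"fn": "play_rows", "kwargs": {"commands": [[0, -1, 1.8, 0, 0, 0], [0, -0.7, 1.3, 0, 0, 0], [0, 0, 0, 0, 0, 0]]}}

```text
time: 9.55
tool_pos: [0.4983, 0.2816, 0.2251]
tool_rot: [0.247, 0.956, 0.15, 0.039]
contact_force: [-0.1, 0.0, -4.7]
gripper_width: 0.13
grasp_force: 59.4
```

Call:
{"fn": "play_rows", "kwargs": {"commands": [[0, -0.7, 1.3, 0, 0, 0], [0, -0.7, 1.3, 0, 0, 0], [0, 0, 0, 0, 0, 0]]}}

```text
time: 9.8
tool_pos: [0.4983, 0.2816, 0.2222]
tool_rot: [0.247, 0.956, 0.15, 0.039]
contact_force: [0.0, -0.3, -4.3]
gripper_width: 0.13
grasp_force: 59.4
```

Call:
{"fn": "play_rows", "kwargs": {"commands": [[0, -0.7, 1.3, 0, 0, 0], [0, -0.7, 1.3, 0, 0, 0], [0, 0, 0, 0, 0, 0]]}}

```text
time: 10.05
tool_pos: [0.4983, 0.2815, 0.2192]
tool_rot: [0.247, 0.956, 0.15, 0.039]
contact_force: [-0.2, 0.3, -4.0]
gripper_width: 0.126
grasp_force: 59.4
```

```bash
python3 e.py
```

```text
t 10.05 edge board mm [ -4.4  -1.3 120.3] tip 0.506 roll -0.001 yawerr -0.001 F board [ 0.3  0.1 -4. ] T [ 0.7   0.25 -0.07] grip 59.40082490444183 0.12609556231463495
```

Call:
{"fn": "play_rows", "kwargs": {"commands": [[0, -0.7, 1.3, 0, 0, 0], [0, -0.7, 1.3, 0, 0, 0], [0, 0, 0, 0, 0, 0]]}}

```text
time: 10.3
tool_pos: [0.4984, 0.2815, 0.2163]
tool_rot: [0.247, 0.956, 0.15, 0.039]
contact_force: [0.1, -0.5, -4.0]
gripper_width: 0.127
grasp_force: 59.4
```

Call:
{"fn": "play_rows", "kwargs": {"commands": [[0, -0.7, 1.3, 0, 0, 0], [0, -0.7, 1.3, 0, 0, 0], [0, 0, 0, 0, 0, 0]]}}

```text
time: 10.55
tool_pos: [0.4985, 0.2818, 0.2136]
tool_rot: [0.247, 0.956, 0.151, 0.039]
contact_force: [0.3, 1.2, -4.6]
gripper_width: 0.13
grasp_force: 59.8
```

Call:
{"fn": "play_rows", "kwargs": {"commands": [[0, -0.5, 0.9, 0, 0, 0], [0, -0.5, 0.9, 0, 0, 0], [0, 0, 0, 0, 0, 0]]}}

```text
time: 10.8
tool_pos: [0.4987, 0.2821, 0.212]
tool_rot: [0.247, 0.957, 0.151, 0.039]
contact_force: [-0.3, 2.4, -2.6]
gripper_width: 0.13
grasp_force: 60.5
```

```bash
python3 e.py
```

```text
t 10.8 edge board mm [ -3.8  -1.9 113.1] tip 0.505 roll 0.001 yawerr -0.001 F board [ 2.4 -0.5 -2.6] T [1.26 0.28 0.12] grip 60.45131027698517 0.13037358543189886
```

The strip is riding on the cleat's inner slope, pushed in and up. I'll slide it along the slope deeper into the groove.

Call:
{"fn": "play_rows", "kwargs": {"commands": [[0, -1, 0.6, 0, 0, 0], [0, -1, 0.6, 0, 0, 0], [0, 0, 0, 0, 0, 0]]}}

```text
time: 11.05
tool_pos: [0.4983, 0.2831, 0.2099]
tool_rot: [0.247, 0.956, 0.151, 0.039]
contact_force: [-0.8, 3.7, -1.4]
gripper_width: 0.128
grasp_force: 60.7
```

Call:
{"fn": "play_rows", "kwargs": {"commands": [[0, -1, 0.6, 0, 0, 0], [0, 0, 0, 0, 0, 0]]}}

```text
time: 11.22
tool_pos: [0.4981, 0.2836, 0.2088]
tool_rot: [0.247, 0.956, 0.15, 0.039]
contact_force: [-0.5, 3.3, -1.3]
gripper_width: 0.131
grasp_force: 60.8
```

```bash
python3 e.py
```

```text
t 11.22 edge board mm [ -2.3  -1.8 109.9] tip 0.506 roll 0.0 yawerr -0.001 F board [ 3.3 -0.5 -1.3] T [1.38 0.23 0.13] grip 60.84231376647949 0.13119481629804308
```

The strip is in the groove and resting on the cleat. I'll untip about the strip edge.

Call:
{"fn": "play_rows", "kwargs": {"commands": [[0, 2.6, 2.4, 2, 0, 0], [0, 2.6, 2.4, 2, 0, 0], [0, 2.6, 2.4, 2, 0, 0], [0, 0, 0, 0, 0, 0]]}}

```text
time: 11.55
tool_pos: [0.5011, 0.2733, 0.2058]
tool_rot: [0.196, 0.968, 0.152, 0.031]
contact_force: [-1.1, 5.4, -2.8]
gripper_width: 0.131
grasp_force: 62.0
```

```bash
python3 e.py
```

```text
t 11.55 edge board mm [ -2.6  -1.6 109.7] tip 0.399 roll -0.001 yawerr -0.003 F board [ 5.5 -0.6 -2.8] T [1.81 0.44 0.2 ] grip 61.99763503884242 0.13078517261846423
```

Call:
{"fn": "play_rows", "kwargs": {"commands": [[0, 1.9, 2.1, 2, 0, 0], [0, 1.9, 2.1, 2, 0, 0], [0, 2.3, 2.2, 2, 0, 0], [0, 0, 0, 0, 0, 0]]}}

```text
time: 11.88
tool_pos: [0.5036, 0.2651, 0.2019]
tool_rot: [0.146, 0.977, 0.153, 0.023]
contact_force: [-0.6, 3.6, -2.2]
gripper_width: 0.127
grasp_force: 60.8
```

```bash
python3 e.py
```

```text
t 11.88 edge board mm [ -1.6  -1.3 109.7] tip 0.297 roll -0.001 yawerr -0.002 F board [ 3.6 -0.5 -2.2] T [1.26 0.32 0.11] grip 60.792235136032104 0.1267339018862404
```

Call:
{"fn": "play_rows", "kwargs": {"commands": [[0, 2.2, 2.3, 2, 0, 0], [0, 2.2, 2.3, 2, 0, 0], [0, 2.2, 2.3, 2, 0, 0], [0, 0, 0, 0, 0, 0]]}}

```text
time: 12.22
tool_pos: [0.506, 0.2571, 0.1968]
tool_rot: [0.096, 0.983, 0.154, 0.014]
contact_force: [-0.4, 3.0, -1.1]
gripper_width: 0.131
grasp_force: 60.3
```

```bash
python3 e.py
```

```text
t 12.22 edge board mm [ -0.7  -1.1 109.3] tip 0.194 roll -0.002 yawerr -0.002 F board [ 3.  -0.5 -1.1] T [0.82 0.19 0.13] grip 60.28659403324127 0.1307496537749887
```

Call:
{"fn": "play_rows", "kwargs": {"commands": [[0, 2.4, 2.4, 2, 0, 0], [0, 2.5, 2.4, 2, 0, 0], [0, 1.3, 1.2, 1, 0, 0], [0, 0, 0, 0, 0, 0]]}}

```text
time: 12.55
tool_pos: [0.5082, 0.2506, 0.1919]
tool_rot: [0.053, 0.987, 0.155, 0.008]
contact_force: [-0.2, 0.1, -1.2]
gripper_width: 0.125
grasp_force: 59.9
```

```bash
python3 e.py
```

```text
t 12.55 edge board mm [-1.000e-01 -1.200e+00  1.092e+02] tip 0.107 roll -0.002 yawerr -0.002 F board [ 0.2  0.1 -1.2] T [0.42 0.13 0.16] grip 59.94756639003754 0.12528796956324487
```

Call:
{"fn": "play_rows", "kwargs": {"commands": [[0, 1.3, 1.4, 1, 0, 0], [0, 1.3, 1.4, 1, 0, 0], [0, 0.7, 0.9, 0.5, 0, 0], [0, 0, 0, 0, 0, 0]]}}

```text
time: 12.88
tool_pos: [0.5094, 0.2474, 0.189]
tool_rot: [0.03, 0.987, 0.155, 0.005]
contact_force: [-1.9, -1.7, -0.2]
gripper_width: 0.13
grasp_force: 60.3
```

```bash
python3 e.py
```

```text
t 12.88 edge board mm [  0.2  -1.5 109. ] tip 0.061 roll -0.001 yawerr -0.002 F board [-1.   2.3 -0.2] T [-0.09  0.26  0.26] grip 60.27116060256958 0.12965851064978345
```

Call:
{"fn": "play_rows", "kwargs": {"commands": [[0, 0.5, 0, 0, 0, 0], [0, 0, 0, 0, 0, 0], [0, 0, 0, 0, 0, 0], [0, 0, 0, 0, 0, 0], [0, 0, 0, 0, 0, 0]], "hand": 45}}

```text
time: 13.3
tool_pos: [0.5096, 0.2477, 0.189]
tool_rot: [0.03, 0.987, 0.155, 0.005]
contact_force: [-0.5, -0.4, -0.5]
gripper_width: 0.525
grasp_force: 0.0
```

Run:
```python
from plant import manip,imaging
from h import *; from d import *
s=manip.state(); edge(s)
f=imaging.grab_frame("scene"); crop(f["image"],305,140,130,100,6,"s4")
```

```text
t 13.3 edge board mm [  0.4  -1.7 109. ] tip 0.061 roll 0.0 yawerr -0.001 F board [-0.3  0.6 -0.5] T [ 0.06  0.01 -0.  ] grip 0.0 0.5253864388205765
```

View pics/s4.png

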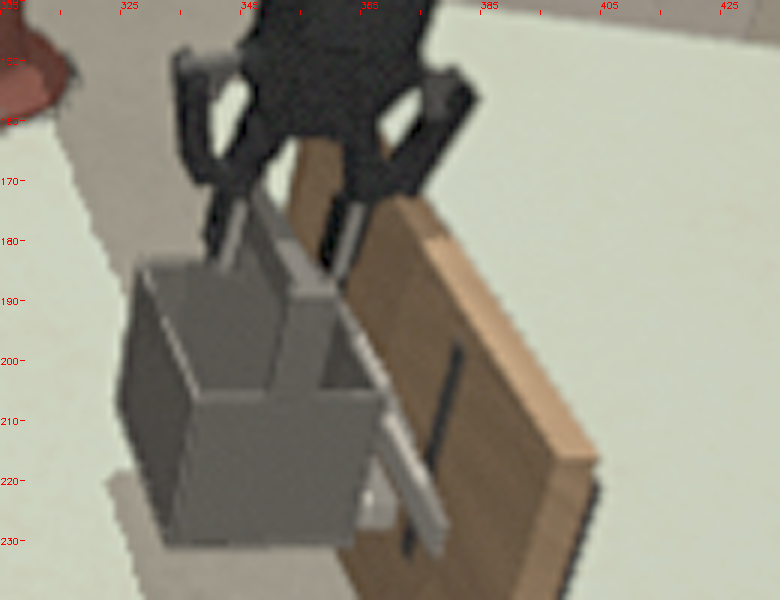

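The caddy hangs upright on the cleat, with the bar free between the open fingers. I'll withdraw straight up.

Call:
{"fn": "play_rows", "kwargs": {"commands": [[0, 0.3, -6, 0, 0, 0], [0, 0.6, -10, 0, 0, 0], [0, 1, -18, 0, 0, 0], [0, 1.5, -25, 0, 0, 0], [0, 1.5, -25, 0, 0, 0]]}}

```text
time: 13.77
tool_pos: [0.5092, 0.2476, 0.2744]
tool_rot: [0.03, 0.987, 0.155, 0.005]
contact_force: [0.3, 0.8, 0.3]
gripper_width: 0.53
grasp_force: 0.0
```

Call:
{"fn": "play_rows", "kwargs": {"commands": [[0, 1.5, -25, 0, 0, 0], [0, 0, 0, 0, 0, 0], [0, 0, 0, 0, 0, 0], [0, 0, 0, 0, 0, 0], [0, 0, 0, 0, 0, 0]]}}

```text
time: 14.18
tool_pos: [0.5088, 0.2475, 0.2965]
tool_rot: [0.03, 0.987, 0.155, 0.004]
contact_force: [-0.0, -0.5, -0.3]
gripper_width: 0.524
grasp_force: 0.0
```

Run:
```python
from plant import manip,imaging
from fit import *
from d import B,YB
f=imaging.grab_frame("scene"); g=cv2.cvtColor(f["image"],cv2.COLOR_RGB2GRAY)
cv2.imwrite("pics/after.png",f["image"][:,:,::-1])
# compare with frame s4's caddy region via template (crop gamma -> gray)
a=cv2.imread("pics/s4.png"); a=cv2.cvtColor(cv2.resize(a,(130,100),interpolation=cv2.INTER_AREA),cv2.COLOR_BGR2GRAY)[42:92,18:75]
r=cv2.matchTemplate((255*(g/255.)**.6).astype('uint8'),a,cv2.TM_CCOEFF_NORMED); print(cv2.minMaxLoc(r)[1::2],"expect",(323,182))
# expected home corners in scene using scene-fit board; home origin x=-67,z=.056
b=np.array([.4948,.3108,1.8786]);o=W(b,(-.067,0.001,0));
for X in((-.045,.06,.088),(.045,.06,.088),(-.045,.06,0),(.045,.06,0)): print(np.round((proj(f,W([o[0],o[1],b[2]],X)+[0,0,.056])-[305,140])*6))
print(manip.state()["contact_force"])
```

```text
(0.9768800735473633, (323, 182)) expect (323, 182)
[192. 401.]
[390. 401.]
[163. 553.]
[351. 553.]
[ 0.61790555 -0.1508337  -0.84371637]
```

The caddy stayed put, and its corners match the predicted home pose within about a pixel. Handing in.

```bash
python3 -c "
from plant import manip
print(manip.job_done())"
```

```text
the job is handed in; nothing more can be done
None
```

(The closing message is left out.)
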